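Open the fastener cover and hold the filter panel shut

ROBOT

A 6-joint arm with a two-finger parallel gripper is mounted at the origin on the work surface. World frame = base frame: x ahead of the robot, y to its left, z up, the work surface at z = 0. Lengths are in mm, angles in rad, forces in N, time in s.
With the tool pointing down it reaches from about 350 to 975 mm from the base axis. Payload 7.1 kg.
Tool frame: the origin (TCP) lies midway between the tips of the shut fingers; the grasp point (between the pads) lies 19 mm behind it (ctrl.grasp_offset is the distance from the TCP to the grasp point, in mm); z points along the fingers, y is the line along which they close (so a half turn about z gives the same grasp; the last joint's range is limited). The gripper opens to 88 mm and grips with 3 to 60 N. Pads are 20 mm wide; open, the fingers measure 115 mm over their backs; the gripper's body (75 mm by 178 mm) begins 61 mm behind the grasp point.
Start: joints at [-1.247, 0.423, 1.63, -0, 1.089, -0.019], TCP at [210.095, -588.613, 222.675] pointing down, gripper open.
Joint ranges: [-3, 3], [-0.9, 2.11], [0.09, 2.58], [-1.31, 4.45], [0.11, 2.69], [-2.54, 2.54]. Speed limits (rad/s): [2.39, 2.39, 3.01, 3.14, 3.14, 3.14].

INTERFACE

Orientations are given as a rotation vector (axis times angle).
In Python, from workcell import sensors, viewer, ctrl gives the robot as it stands. The module is installed in compiled form; this text tells all that it offers.
- The arm moves only by the shell command python3 -m handwheel 'ROWS'. ROWS is JSON, a list of rows, each a list of 7 numbers: the shift along the tool's x, y, z in mm, then the turn, a rotation vector about the tool's x, y, z in rad, then the closure, from 0 (fully open) to 1 (shut). In form: [[x, y, z, rx, ry, rz, jaw], ...]. A call has 1 to 10 rows; each row shifts and turns the commanded pose from where the row before left it, along the tool's axes as they then stand; what a row does not reach is not made up. A row lasts 1/8 s, in which the tool goes at most 62.5 mm and 10.7 degrees, less where a joint would pass 70% of its speed; a pose out of reach is approached as far as the arm can. A call is refused whole if a number of a shift passes 62.5 or a number of a turn 0.188, either way. A call with a gripper value outside its range is refused whole. The fingers move at their own pace and stop on an object; the grip force is fixed at half the most. Time passes only in rows, so rows that do not move let the fingers close. It gives the time, the measured TCP pose, the force, the opening and the grip force at its end, in the units of the state.
- sensors.get_obs(): the state, without advancing time (a new reading comes with each control period).
- viewer.get_image(name): name is "scene" or "top"; returns a dict with "frame" (384x512x3 uint8, blue, green, red), "fov_y" (degrees; the focal length in pixels is half the picture's height over the tangent of half this angle, whatever the lens; pixels are square), "cx", "cy" (the principal point, pixels), "R" (3x3) and "t" (3): a world point X has camera coordinates R X + t. Camera axes: x right, y down, z forward; pixel columns grow to the right and rows downward; lengths in mm; the calibration is good to about 2 mm. A picture is of the moment at which its call begins. There is no depth.
- ctrl.close_job(): hands the job in; it is judged then, once.
The state is a dict: "t": time; "qpos": joint angles; "qvel": joint speeds; "joint_torque": joint torques, N m; "ee_pos": TCP position; "orientation": TCP orientation; "ft_force": force on the tool from outside, world axes, zero at the start; "moment": the same for the moment, N m; "width": finger opening in mm; "grasp_force": force on a finger pad.
Only numpy, scipy, OpenCV 4.12 (cv2) and the standard library are available. Lean on these libraries where they do the work, as an engineer would, in place of code of your own. Each camera call takes 0.05 s, during which the arm holds its last target. There are 200 camera calls.

TASK

The filter panel on top of the dust extractor stands ajar: slip the flat knife blade under the orange lip of the dark blue hinged cover on it, lever the cover up with the knife and swing it open past upright, then lay the knife back down on the bench. With the panel still ajar, turn the yellow quarter-turn fastener clockwise until its wing and slot line up with the two red marks, then press the panel down flush on its frame and finish while holding it pressed there with the gripper. Do not push the seals, ink pot, pen cup or brush about.

Things in the scene. Friction and masses are not known exactly. Their poses are not given: they have to be found in the camera images.
- extractor: Grey stone-dust extractor box fixed on the bench, 280 (x) x 260 (y) x 106 mm high; its top rim is level with the panel's top face when the panel is flush. Origin under its centre; its front (-x) faces the robot. The panel, cover and fastener are on its top. Yaw differs from run to run (up to 0.3 rad).
- panel (a joint): Angle (rad) of the aluminium filter panel, 238 x 220 x 6 mm, hinged along the extractor's far edge (hinge line at extractor x +115, z 100 mm, along y). 0 is flush on the frame (a hard stop); a sprung seal pushes its front edge up to its stop at 0.09 (front edge 21 mm up), where it starts. Flush takes about 5 N down on the pad, 7 N on the fastener. While the fastener is more than about 0.25 rad off the marks its tongue catches on the frame and the panel cannot close.
- press_pad (a point): Top centre of the black rubber pad (28 mm across) at the front of the panel, the place to press; moves and turns with the panel. 9 mm above the panel's underside, 59 mm in front (-x) of the fastener, 219 mm from the panel's hinge.
- fastener (a joint): Angle (rad) of the quarter-turn fastener about the panel's normal. 0: wing and its black slot line along the panel's x axis, in line with the two red marks; positive is anticlockwise seen from above, so it starts at 0.9 to 1.5 and must be turned clockwise. Range -0.6 to 1.6, no stop at 0; friction 0.05 N m, it stays where left.
- fastener_grip (a point): Centre of the fastener's yellow wing (42 long x 11 thick x 22 mm high, all free to grip), on its axis, 16 mm above the panel's top face and 10 mm below the wing's top; its x axis runs along the wing. Under the cover until that is opened.
- cover (a joint): Angle (rad) of the dark blue dust cover, a shell 146 mm long (along panel y), 72 wide and 36 mm high, open below, over the fastener. 0 closed, 1.57 upright, stop at 2.0 (leaning away to the extractor's +y side). Stiff hinge: it stays where left; about 1 N at the lip lifts it.
- cover_shell: The cover's shell; origin on the middle of its hinge line, axes as the panel's when closed.
- cover_hinge (a point): Middle of the cover's hinge line (along panel x), 12 mm above the panel's underside, on the extractor's +y side of the fastener, 96 mm from it.
- cover_lip (a point): Middle of the outer lower edge of the cover's orange lip, at the extractor's -y side, 160 mm from the hinge line. The lip is 56 mm wide, 3 mm thick and overhangs the shell's end wall by 14 mm. Closed, an 11 mm gap lies under lip and end wall, open towards -y; the panel below ends 4 mm inside the lip's edge, the extractor's side 16 mm outside it. The panel is tilted with its front edge up, so trust this point's height for the gap.
- knife: Flat-bladed carver's knife, lying loose on the bench, about 0.08 kg. Its x axis points from handle to tip; origin on the underside 102 mm behind the tip. Wooden handle 120 long (x -95 to +25 mm), 16 wide, 20 mm high; blade 12 wide and 2.5 mm thick, x +25 to +102 mm, its mid-plane 10 mm above the origin.
- seal_honey: Honey-coloured stone seal standing, 34 x 34 x 85 mm, origin under its centre. Bystander.
- seal_olive: Olive stone seal standing, 30 x 30 x 70 mm, origin under its centre. Bystander.
- seal_coral: Coral-red stone seal standing, 36 x 36 x 55 mm, origin under its centre. Bystander.
- ink_tin: White and blue round ink-paste pot, 68 mm across, 30 mm high, origin under its centre. Bystander.
- pen_cup: Dark red-brown cup with pens, 74 mm across, 90 mm high (pens to 160 mm), origin under its centre. Bystander.
- brush: Small brush lying, dark handle, pale bristles, 185 mm long, 12 mm high, its x axis towards the bristles. Bystander.
Mind the look-alikes: they are no part of the job. What is shaped like the knife but green is not meant.

How it is judged (in metres and radians):
On the way, in this order (a step that is already met when the one before it is completed fails the run):
1. the cover is being levered up by the knife (value of joint cover above 0.2 rad and contact force between knife and cover_shell above 0.1 N), for 0.05 s.
2. the cover is open past upright (value of joint cover above 1.57 rad), for 0.2 s.
3. the knife lies on the bench again (height (world z) of knife below 0.03 m and linear speed of knife below 0.03 m/s and contact force between the fingers and knife below 0.1 N), for 0.2 s.
4. the fastener is in line with the red marks, the panel still ajar (value of joint fastener between -0.15 and 0.15 rad and value of joint panel above 0.04 rad), for 0.2 s.
At the end, for the whole second after the job is handed in: The gripper holds the panel flush (panel joint below 0.015 rad, pressed with more than 3 N), the fastener within 0.15 rad of the marks, the cover open past upright (over 1.57 rad), and the knife lying at rest on the bench (origin under 30 mm high), not touching the extractor (value of joint panel below 0.015 rad and contact force between any of the fingers, the arm and extractor above 3 N and value of joint fastener between -0.15 and 0.15 rad and value of joint cover above 1.57 rad and height (world z) of knife below 0.03 m and linear speed of knife below 0.03 m/s and contact force between knife and extractor below 0.1 N); the arm keeps its last pose, push and grip.
It fails at once if a stone seal is pushed more than 40 mm or knocked over (distance of any of seal_honey, seal_olive, seal_coral from where it was at the start of the episode above 0.04 m or angle between any of seal_honey, seal_olive, seal_coral's own z axis and vertical above 0.6 rad).
It fails at once if the ink pot, pen cup or brush is pushed more than 40 mm or knocked over (distance of any of ink_tin, pen_cup, brush from where it was at the start of the episode above 0.04 m or angle between any of ink_tin, pen_cup, brush's own z axis and vertical above 0.6 rad).
It also fails if it takes over 61 s, if anything falls off the work surface, if the arm or the gripper's body presses on something with over 40 N, if the wrist force passes 120 N, or if a joint passes its speed limit or range.

## Working session

There is one attempt and no reset: what is moved stays moved. The work goes in short steps, Python scripts to look and compute and a shell command to move; the robot and the scene stay as the last step left them, time stands still between calls to the robot, and variables do not carry over. Pictures are saved under pics/ and viewed, at most 10 in all, crops included, and the job is handed in when it is done.

```bash
mkdir -p pics; cat > h.py <<'E'
import numpy as np, cv2
from workcell import sensors, viewer, ctrl
from scipy.spatial.transform import Rotation as Ro
def get(n,save=None):
    im=viewer.get_image(n)
    if save: cv2.imwrite('pics/'+save,im['frame'])
    return im
def cam(im):
    f=im['frame'].shape[0]/2/np.tan(np.radians(im['fov_y'])/2)
    R=np.array(im['R']);t=np.array(im['t']).ravel()
    return f,R,t,im['cx'],im['cy']
def ray(im,u,v):
    f,R,t,cx,cy=cam(im); d=R.T@np.array([(u-cx)/f,(v-cy)/f,1]); return -R.T@t,d
def onz(im,u,v,z):
    c,d=ray(im,u,v); return c+d*(z-c[2])/d[2]
def proj(im,X):
    f,R,t,cx,cy=cam(im); p=R@np.array(X,float)+t; return np.array([cx+f*p[0]/p[2],cy+f*p[1]/p[2]])
def tri(i1,p1,i2,p2):
    c1,d1=ray(i1,*p1);c2,d2=ray(i2,*p2)
    s=np.linalg.lstsq(np.c_[d1,-d2],c2-c1,rcond=None)[0]
    a=c1+d1*s[0];b=c2+d2*s[1];return (a+b)/2,np.linalg.norm(a-b)
E
python3 - <<'E'
from h import *
a=get('scene');b=get('top')
cv2.imwrite('pics/a.png',cv2.resize(a['frame'],(800,600),interpolation=cv2.INTER_CUBIC))
cv2.imwrite('pics/b.png',cv2.resize(b['frame'],(800,600),interpolation=cv2.INTER_CUBIC))
import pickle;pickle.dump((a,b),open('i0.pkl','wb'))
for i in(a,b):print(cam(i),-np.array(i['R']).T@np.array(i['t']).ravel())
print(sensors.get_obs())
E
```

```text
(np.float64(432.06485321397633), array([[ 0.45472584,  0.89039096, -0.02069663],
       [ 0.50196702, -0.27541362, -0.81986368],
       [-0.73569934,  0.36242417, -0.57218459]]), array([-151.07060049, -164.84280434, 1665.47670353]), 262.69224214664234, 190.2134654432705) [1376.73146838 -514.4970729   814.68481786]
(np.float64(497.6335568093118), array([[-0.00987122, -0.99979843,  0.01748291],
       [-0.98419445,  0.00662263, -0.17696729],
       [ 0.17681584, -0.01895346, -0.98406144]]), array([ -68.50147031,  463.46583789, 1500.09181428]), 259.5741284295725, 199.53141410168922) [ 190.22432422  -43.12509225 1559.39841558]
{'t': 0.1, 'qpos': array([-1.24701416e+00,  4.23732307e-01,  1.63057508e+00, -1.81933076e-05,
        1.08859517e+00, -1.90364026e-02]), 'qvel': array([-2.84485375e-04, -2.00799003e-04, -6.92271760e-04, -4.53468104e-04,
        4.97050907e-04,  2.16477471e-05]), 'joint_torque': array([ 7.60914354e-04, -5.45616210e+01, -2.74324125e+01,  6.46021287e-02,
        1.88034220e-02, -5.56887153e-05]), 'ee_pos': array([ 209.93502787, -588.17832363,  222.01460644]), 'orientation': array([-3.09427813e+00, -5.35657712e-01,  3.37187278e-04]), 'ft_force': array([-1.4864541 , -0.87518069, -0.11688097]), 'moment': array([ 0.03000458, -0.03675361, -0.00227907]), 'grasp_force': 0.0, 'width': 88.07999706064857}
```

View pics/a.png

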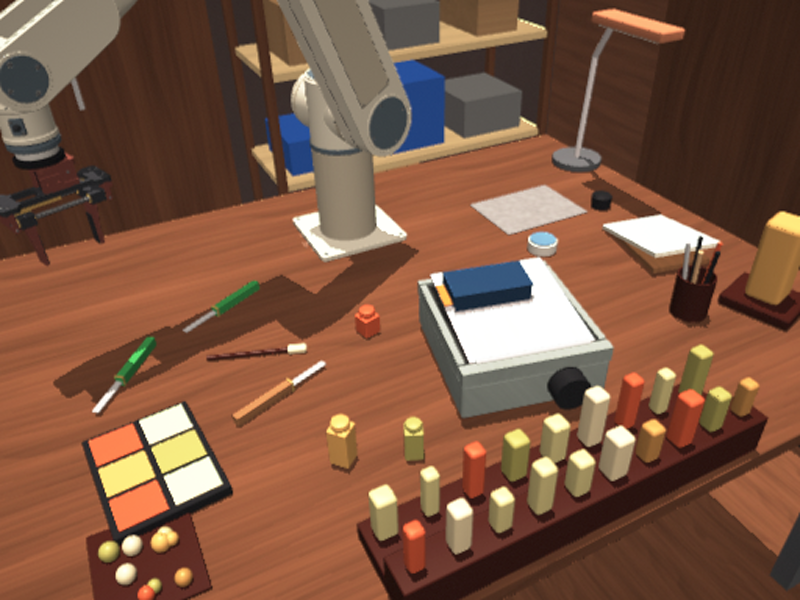

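View pics/b.png

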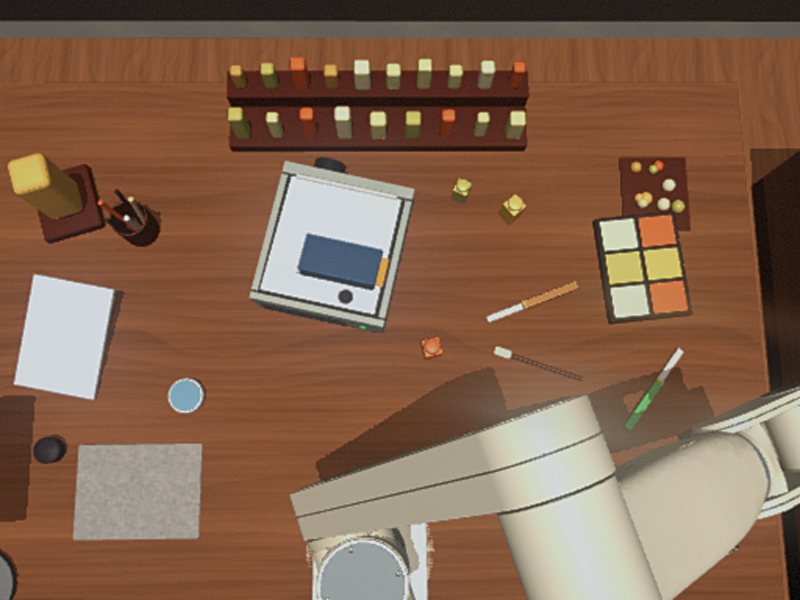

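Knife-like things: the orange wooden-handled one (top view 530,300; scene 280,392), and two green ones (top 655,390; scene 125,375 and 222,305). The wooden-handled one fits the description; the green ones are decoys. I'll check that in a crop and measure.

```bash
python3 - <<'E'
from h import *
import pickle
a,b=pickle.load(open('i0.pkl','rb'))
A=cv2.resize(a['frame'][180:310,130:230],(400,520),interpolation=cv2.INTER_CUBIC)
B=cv2.resize(b['frame'][95:225,155:255],(400,520),interpolation=cv2.INTER_CUBIC)
K=cv2.resize(b['frame'][165:265,305:440],(400,296),interpolation=cv2.INTER_CUBIC)
S=cv2.resize(a['frame'][155:205,260:350],(400,224),interpolation=cv2.INTER_CUBIC)
cv2.imwrite('pics/c.png',np.hstack([np.vstack([K,S]),B]))
def blobs(im,m,name,mn=20):
    n,l,s,c=cv2.connectedComponentsWithStats(m)
    for i in range(1,n):
        if s[i,4]>=mn:
            r=cv2.minAreaRect(np.argwhere(l==i)[:,::-1].astype(np.float32))
            print(name,s[i],c[i].round(1),np.round(cv2.boxPoints(r),1).tolist())
for nm,im in(('scene',a),('top',b)):
    h=cv2.cvtColor(im['frame'],cv2.COLOR_BGR2HSV)
    blobs(im,cv2.inRange(h,(8,150,120),(20,255,255)),nm+' orange',15)
    blobs(im,cv2.inRange(h,(100,120,30),(125,255,140)),nm+' blue',100)
    blobs(im,cv2.inRange(h,(0,0,170),(180,45,255)),nm+' white',25)
E
```

```text
scene orange [379   7  60  20 195] [412.9  18.3] [[377.29998779296875, 17.600000381469727], [379.29998779296875, 6.5], [438.29998779296875, 17.100000381469727], [436.29998779296875, 28.200000762939453]]
scene orange [406   9  16   5  16] [413.5  11.1] [[405.8999938964844, 9.399999618530273], [406.1000061035156, 8.600000381469727], [421.0, 12.899999618530273], [420.79998779296875, 13.699999809265137]]
scene orange [    0    86   512   298 64475] [204.1 237.2] [[-47.400001525878906, 176.60000610351562], [476.79998779296875, 56.20000076293945], [536.7000122070312, 316.70001220703125], [12.399999618530273, 437.1000061035156]]
scene orange [ 478  135   34   60 1246] [496.7 169.5] [[476.8999938964844, 188.8000030517578], [492.79998779296875, 133.1999969482422], [523.5999755859375, 142.0], [507.70001220703125, 197.60000610351562]]
scene orange [402 156  35  17 172] [422.6 166.1] [[399.70001220703125, 167.1999969482422], [402.0, 156.0], [437.0, 163.1999969482422], [434.70001220703125, 174.39999389648438]]
scene orange [450 159   8   8  42] [453.2 162.4] [[450.0, 159.0], [457.0, 159.0], [457.
[... 12821 characters left out ...]
80] [373.  350.7] [[324.3999938964844, 329.8999938964844], [393.29998779296875, 305.20001220703125], [421.1000061035156, 382.6000061035156], [352.20001220703125, 407.3999938964844]]
top white [284 308  14   6  29] [290.8 310.7] [[283.6000061035156, 310.79998779296875], [296.5, 306.5], [297.79998779296875, 310.3999938964844], [284.8999938964844, 314.70001220703125]]
top white [294 310  16   7  38] [302.2 313.5] [[294.0, 310.0], [309.0, 310.0], [309.0, 316.0], [294.0, 316.0]]
top white [200 334  75  50 949] [246.6 358.1] [[200.0, 383.0], [200.0, 334.0], [274.0, 334.0], [274.0, 383.0]]
top white [235 338  13   6  46] [241.7 340.3] [[235.0, 338.0], [247.0, 338.0], [247.0, 343.0], [235.0, 343.0]]
```

View pics/c.png

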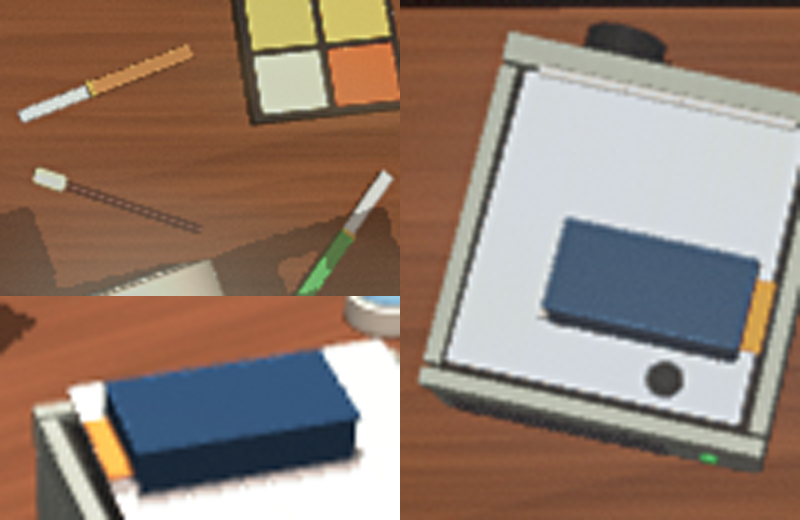

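The crop shows the wooden-handled knife (top 312,204 tip to 370,182 handle end), with the brush at 320,225 and the green decoy below right. It also shows the orange lip (outer edge about top 247,174; scene 282,189) and the black pad (top 221,189).

```bash
python3 - <<'E'
from h import *
import pickle
np.set_printoptions(precision=1,suppress=True)
a,b=pickle.load(open('i0.pkl','rb'))
print('knife tip',onz(b,311.75,204.5,10),'end',onz(b,369.8,181.9,18),'junc',onz(b,335.4,195.4,12))
C=[onz(b,*p,106) for p in((182,103),(160,187),(245,205.5))]
print('corners',*C); 
for i,j in((0,1),(1,2)): d=C[i]-C[j];print(np.linalg.norm(d),np.degrees(np.arctan2(d[1],d[0])))
print('lip tri',*tri(b,(246.7,174.3),a,(282.3,189.1)),'onz',onz(b,248.75,165.5,134),onz(b,244.5,183,134))
print('pad',onz(b,221,189.5,128))
h=cv2.cvtColor(a['frame'],cv2.COLOR_BGR2HSV)
print('honey',onz(b,328,132,80),'olive',onz(b,295,121,65),'coral',onz(b,276,223,50),'tin',onz(b,119,253,30),'cup',onz(b,84,142,90), 'brush',onz(b,317,223,6),onz(b,372,243,6))
# knife in scene view, px from 800x600 picture
print('knife scene tip',onz(a,325*.64,364*.64,10),'end',onz(a,235*.64,420*.64,12))
print(Ro.from_rotvec(sensors.get_obs()['orientation']).as_matrix())
E
```

```text
knife tip [ 451.5 -237.9   10. ] end [ 521.8 -424.    18. ] junc [ 480.  -313.7   12. ]
corners [753.7 163.8 106. ] [491.2 224.4 106. ] [433.7 -27.8 106. ]
269.4154408317038 -12.987221057191583
258.6275383261362 77.16015379155851
lip tri [522.1 -33.3 133.5] 0.4521035012477828 onz [548.4 -39.7 134. ] [495.8 -26.9 134. ]
pad [478.  42. 128.]
honey [ 667.6 -286.2   80. ] olive [ 708.9 -185.8   65. ] coral [ 388.2 -121.7   50. ] tin [302.3 357.7  30. ] cup [635.8 461.5  90. ] brush [ 393.  -253.3    6. ] [ 328.5 -424.2    6. ]
knife scene tip [ 457.1 -239.4   10. ] end [ 521.7 -423.8   12. ]
[[ 0.9  0.3 -0. ]
 [ 0.3 -0.9  0. ]
 [ 0.  -0.  -1. ]]
```

```bash
python3 -m handwheel '[[43.5,-14.4,0,0,0,0,0],[43.5,-14.4,0,0,0,0,0],[43.5,-14.4,0,0,0,0,0],[43.5,-14.4,0,0,0,0,0],[43.5,-14.4,0,0,0,0,0],[43.5,-14.4,0,0,0,0,0],[43.5,-14.4,0,0,0,0,0],[43.5,-14.4,0,0,0,0,0]]'; python3 -m handwheel '[[0,0,10,0,0,-0.175,0],[0,0,10,0,0,-0.175,0],[0,0,10,0,0,-0.175,0],[0,0,10,0,0,-0.175,0],[0,0,10,0,0,-0.175,0],[0,0,10,0,0,-0.175,0],[0,0,10,0,0,-0.175,0],[0,0,10,0,0,-0.175,0],[0,0,10,0,0,-0.175,0],[0,0,0,0,0,0,0]]'
python3 - <<'E'
from h import *
import pickle
a=get('scene');b=get('top');pickle.dump((a,b),open('i1.pkl','wb'))
o=sensors.get_obs();M=Ro.from_rotvec(o['orientation']).as_matrix();print(o['ee_pos'],M.round(3),o['qpos'].round(2))
A=cv2.resize(a['frame'][200:300,120:240],(480,400),interpolation=cv2.INTER_CUBIC)
B=cv2.resize(b['frame'][150:250,300:380],(320,400),interpolation=cv2.INTER_CUBIC)
cv2.imwrite('pics/d.png',np.hstack([A,B]))
E
```

```text
t: 1.1
ee_pos: [500.0, -362.0, 222.4]
orientation: [-3.095, -0.536, 0.001]
ft_force: [1.0, -0.4, -0.2]
width: 87.8
grasp_force: 0.0
t: 2.35
ee_pos: [498.4, -362.6, 131.6]
orientation: [-1.805, -2.568, -0.0]
ft_force: [-0.3, -0.4, 0.5]
width: 87.9
grasp_force: 0.0
[ 499.11893213 -363.10015062  132.65938169] [[-0.337  0.942 -0.   ]
 [ 0.942  0.337  0.   ]
 [ 0.    -0.    -1.   ]] [-0.65  0.52  1.71  0.    0.91 -0.99]
```

View pics/d.png

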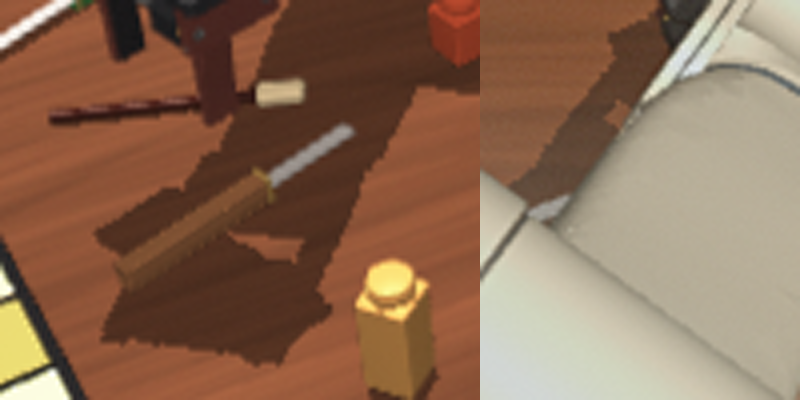

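The scene crop shows the knife lying undisturbed (tip 207,232; handle end 150,267) and the fingers above it. Descending to grip.

```bash
python3 -m handwheel '[[0,0,40,0,0,0,0],[0,0,40,0,0,0,0],[0,0,34,0,0,0,0],[0,0,14,0,0,0,0],[0,0,0,0,0,0,0],[0,0,0,0,0,0,1],[0,0,0,0,0,0,1],[0,0,0,0,0,0,1],[0,0,0,0,0,0,1],[0,0,0,0,0,0,1]]'; python3 -m handwheel '[[0,0,0,0,0,0,1],[0,0,-30,0,0,0,1],[0,0,-40,0,0,0,1],[0,0,-40,0,0,0,1],[0,0,-40,0,0,0,1],[0,0,0,0,0,0,1]]'
```

```text
t: 3.7
ee_pos: [499.2, -363.2, 4.8]
orientation: [1.805, 2.571, 0.0]
ft_force: [0.5, 0.2, -0.2]
width: 41.4
grasp_force: 0.0
t: 4.45
ee_pos: [500.9, -364.5, 158.1]
orientation: [1.801, 2.566, -0.0]
ft_force: [0.0, -0.1, -0.4]
width: 0.9
grasp_force: 0.0
```

Lifted before the fingers had closed (they shut at about 75 mm/s). Reopen and check the knife.

```bash
python3 -m handwheel '[[0,0,0,0,0,0,0.6],[0,0,0,0,0,0,0.6],[0,0,0,0,0,0,0.6],[0,0,0,0,0,0,0.6]]'
python3 - <<'E'
from h import *
import pickle
a0,_=pickle.load(open('i1.pkl','rb'));a=get('scene')
for im in(a0,a):
    h=cv2.cvtColor(im['frame'][200:300,140:240],cv2.COLOR_BGR2HSV)
    m=cv2.inRange(h,(0,0,110),(180,80,255));m[:, :30]=0;n,l,s,c=cv2.connectedComponentsWithStats(m);print(s[1:][s[1:,4]>15].tolist(),c[1:][s[1:,4]>15].round(1).tolist())
d=cv2.absdiff(a0['frame'],a['frame'])[200:280,140:215].max(2);print((d[25:]>40).sum())
E
```

```text
t: 4.95
ee_pos: [498.9, -362.9, 153.9]
orientation: [-1.804, -2.571, -0.0]
ft_force: [0.2, 0.1, -0.3]
width: 34.1
grasp_force: 0.0
[[47, 31, 21, 16, 87]] [[56.9, 38.0]]
[[47, 31, 21, 16, 86]] [[56.9, 38.1]]
57
```

Blade pixels unchanged. Descend again with narrower jaws and wait for the grip.

```bash
python3 -m handwheel '[[0,0,50,0,0,0,0.55],[0,0,50,0,0,0,0.55],[0,0,36,0,0,0,0.55],[0,0,14,0,0,0,0.55],[0,0,0,0,0,0,1],[0,0,0,0,0,0,1],[0,0,0,0,0,0,1],[0,0,0,0,0,0,1],[0,0,0,0,0,0,1]]'
```

```text
t: 6.12
ee_pos: [500.1, -363.9, 6.3]
orientation: [1.803, 2.569, -0.0]
ft_force: [-1.1, -0.3, 6.6]
width: 15.7
grasp_force: 30.0
```

```bash
python3 -m handwheel '[[0,0,-20,0,0,0,1],[0,0,-50,0,0,0,1],[0,0,-50,0,0,0,1],[50,11.5,0,0,0,0,1],[50,11.5,0,0,0,0,1],[49.6,11.6,0,0,0,0.142,1],[0,0,0,0,0,0.142,1],[0,0,0,0,0,0.142,1],[0,0,0,0,0,0.142,1],[0,0,0,0,0,0,1]]'
python3 - <<'E'
from h import *
import pickle
a=get('scene');b=get('top');pickle.dump((a,b),open('i2.pkl','wb'))
P=[sensors.get_obs()['ee_pos']]; o=sensors.get_obs();print(o['ee_pos'],o['ft_force'],Ro.from_rotvec(o['orientation']).as_matrix().round(3))
A=cv2.resize(a['frame'][160:240,200:300],(500,400),interpolation=cv2.INTER_CUBIC)
B=cv2.resize(b['frame'][150:230,220:280],(300,400),interpolation=cv2.INTER_CUBIC)
cv2.imwrite('pics/e.png',np.hstack([A,B]))
E
```

```text
t: 7.38
ee_pos: [481.0, -210.7, 125.7]
orientation: [2.451, 1.964, 0.001]
ft_force: [0.5, 0.2, -1.5]
width: 15.7
grasp_force: 30.0
[ 480.85838816 -210.75195032  125.37784534] [ 0.69408905  0.50476329 -1.00088645] [[ 0.216  0.976  0.001]
 [ 0.976 -0.216 -0.   ]
 [-0.     0.001 -1.   ]]
```

View pics/e.png

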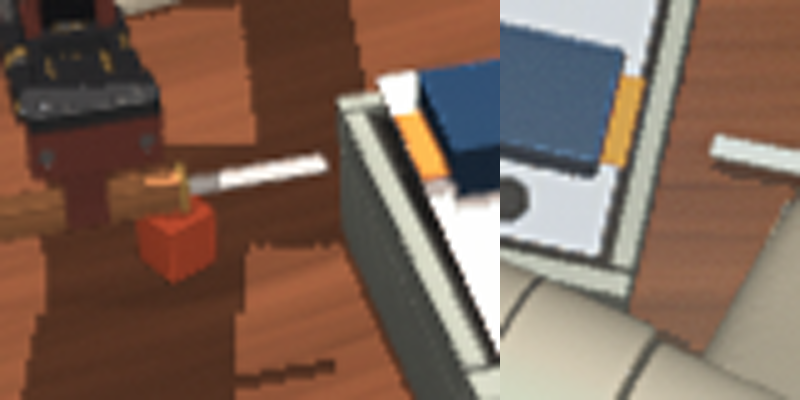

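The knife is held level. The tip is at scene (265,192) and top (262.6,179), and the lip edge is to its right at scene (283,190).

```bash
python3 - <<'E'
from h import *
import pickle
np.set_printoptions(precision=1,suppress=True)
a,b=pickle.load(open('i2.pkl','rb'))
print('tip',tri(b,(262.6,179.2),a,(265,192.4)))
print('lip',tri(b,(248.4,165.6),a,(279.6,183)),tri(b,(245.4,183),a,(285.6,196)))
print('rim z106 scene (340,98)',onz(a,268,179.6,106))
u=np.array([.216,.976,0])
for z in(125,128,131,134):print(z,proj(a,np.array([480.9,-210.7,z])+132*u),proj(b,np.array([480.9,-210.7,z])+132*u))
E
```

```text
tip (array([508. , -79.9, 129.4]), np.float64(0.5401894777194315))
lip (array([537.3, -43.8, 167.1]), np.float64(11.083521464759821)) (array([507.3, -22.4,  96. ]), np.float64(15.090131744707895))
rim z106 scene (340,98) [424.1 -26.7 106. ]
125 [264.5 194.2] [263.1 179. ]
128 [264.5 193.3] [263.2 178.8]
131 [264.5 192.4] [263.2 178.6]
134 [264.5 191.5] [263.2 178.3]
```

```bash
python3 - <<'E'
from h import *
import pickle
np.set_printoptions(precision=1,suppress=True)
a,b=pickle.load(open('i2.pkl','rb'))
print('lip',tri(b,(248.4,165.6),a,(285.6,196)),tri(b,(245.4,183),a,(279.6,183)))
ex=np.array([.974,-.224,0]);ey=np.array([.224,.974,0]);L=np.array([522.1,-33.3,0])
for s in(-28,28):
  for z in(131.3,134.3):print(s,z,proj(a,L+s*ex+[0,0,z-s*.09]),proj(b,L+s*ex+[0,0,z-s*.09]))
# orange mask in scene near lip
h=cv2.cvtColor(a['frame'],cv2.COLOR_BGR2HSV);m=cv2.inRange(h,(8,150,150),(22,255,255))[176:204,272:296]
for i,r in enumerate(m):
  x=np.where(r)[0]
  if len(x):print(176+i,272+x.min(),272+x.max(),end='; ')
# rim/blade rows
print();print(cv2.cvtColor(a['frame'],cv2.COLOR_BGR2GRAY)[186:200,258:268])
E
```

```text
lip (array([549.5, -38.4, 129. ]), np.float64(0.5625777871811583)) (array([495.8, -28.5, 136.6]), np.float64(2.4994581200664077))
-28 131.3 [279.4 183.6] [244.5 183.3]
-28 134.3 [279.4 182.7] [244.5 183.1]
28 131.3 [285.1 196.2] [248.7 165.6]
28 134.3 [285.1 195.3] [248.7 165.4]
177 274 274; 183 279 284; 184 279 284; 185 280 285; 186 280 285; 187 281 286; 188 281 286; 189 282 287; 190 282 287; 191 282 288; 192 283 288; 193 283 288; 194 284 289; 195 284 286; 
[[ 58  59  58  59  59  60  61  62  62  67]
 [ 57  59  59  61  60  60  61  60  59  63]
 [ 60  60  60  61  60  58  57  56  56  61]
 [ 61  60  58  58  57  56  58  57  57  57]
 [ 59  58  58  56  75 101  69  57  57  57]
 [105 130 161 165 178 204 134  70  57  58]
 [207 229 246 248 248 248 222 111  58  58]
 [248 248 246 244 244 241 237 131  60  59]
 [236 235 219 187 179 153 111  78  62  59]
 [111  88  86  75  61  59  59  59  61  61]
 [ 58  58  58  59  60  61  60  62  61  62]
 [ 59  60  61  62  62  62  62  62  63  59]
 [ 61  62  63  62  62  61  61  59  61  59]
 [ 60  61  61  60  60  60  60  60  59  56]]
```

```bash
python3 -m handwheel '[[20,0.8,5,0,0,0,1],[0,0,0,0,0,0,1],[20,0.8,0,0,0,0,1],[20,0.8,0,0,0,0,1],[18,0.8,0,0,0,0,1],[0,0,0,0,0,0,1]]'
python3 - <<'E'
from h import *
import pickle
a=get('scene');b=get('top');pickle.dump((a,b),open('i3.pkl','wb'))
o=sensors.get_obs();print(o['ee_pos'],o['ft_force'],o['moment'])
A=cv2.resize(a['frame'][160:240,240:340],(500,400),interpolation=cv2.INTER_CUBIC)
B=cv2.resize(b['frame'][150:230,210:270],(300,400),interpolation=cv2.INTER_CUBIC)
cv2.imwrite('pics/f.png',np.hstack([A,B]))
E
```

```text
t: 8.22
ee_pos: [501.3, -134.7, 119.8]
orientation: [2.451, 1.966, 0.0]
ft_force: [0.6, -0.1, -1.2]
width: 15.7
grasp_force: 30.0
[ 501.02878608 -135.51411194  119.75543152] [-0.91406805 -0.91824146 -0.6966061 ] [-0.02621065 -0.05954927  0.01851238]
```

View pics/f.png

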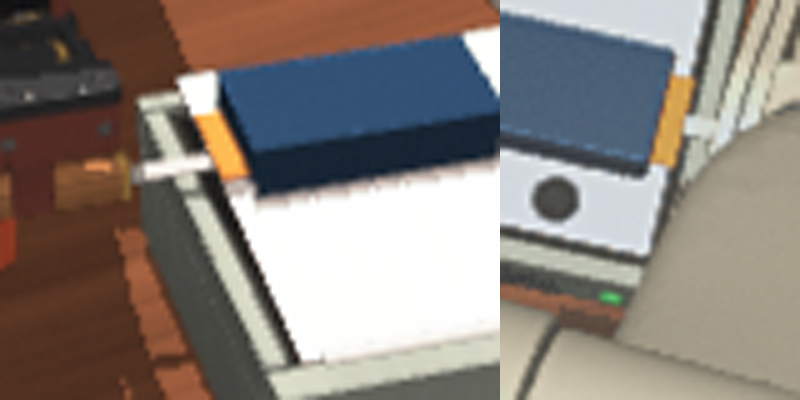

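The blade is visible passing under the orange lip (scene crop 205,160), with no contact force. Now levering along the arc.

```bash
python3 -m handwheel '[[0,0,-5,0,0,0,1],[1,0,-9,0,0,0,1],[1,0,-10,0,0,0,1],[3,0,-10,0,0,0,1],[4,0,-10,0,0,0,1],[6,0,-10,0,0,0,1],[6,0,-11,0,0,0,1],[6,0,-11,0,0,0,1],[7,0,-11,0,0,0,1],[8,0,-11,0,0,0,1]]'; python3 -m handwheel '[[10,0,-9,0,0,0,1],[11,0,-8,0,0,0,1],[12,0,-8,0,0,0,1],[12,0,-7,0,0,0,1],[0,0,0,0,0,0,1]]'
python3 - <<'E'
from h import *
a=get('scene');b=get('top')
o=sensors.get_obs();print(o['ee_pos'],o['ft_force'],o['moment'])
A=cv2.resize(a['frame'][120:240,240:340],(400,480),interpolation=cv2.INTER_CUBIC)
B=cv2.resize(b['frame'][110:230,180:280],(400,480),interpolation=cv2.INTER_CUBIC)
cv2.imwrite('pics/g.png',np.hstack([A,B]))
E
```

```text
t: 9.57
ee_pos: [510.3, -93.7, 218.4]
orientation: [-2.453, -1.963, -0.0]
ft_force: [0.8, 0.6, -2.8]
width: 15.9
grasp_force: 30.0
t: 10.2
ee_pos: [520.5, -49.4, 250.2]
orientation: [2.451, 1.964, 0.001]
ft_force: [0.1, 0.3, -0.9]
width: 15.8
grasp_force: 30.0
[519.98497303 -50.1685947  249.58247669] [-0.03197743  1.07234165 -1.776793  ] [-0.09995803  0.00344613  0.00824312]
```

View pics/g.png

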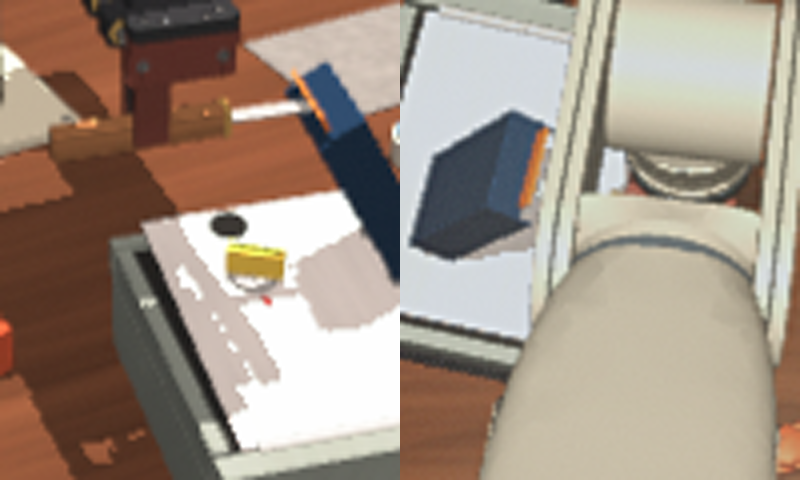

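The cover is at about 60°, with its lip on the blade (scene crop 310,100). The wing is visible beneath. Now pushing it over.

```bash
python3 -m handwheel '[[12,0,-1,0,0,0,1],[12,0,1,0,0,0,1],[12,0,2,0,0,0,1],[12,0,3,0,0,0,1],[12,0,3,0,0,0,1],[12,0,3,0,0,0,1],[12,0,2,0,0,0,1],[12,0,2,0,0,0,1],[12,0,2,0,0,0,1],[12,0,2,0,0,0,1]]'; python3 -m handwheel '[[0,0,0,0,0,0,1],[0,0,0,0,0,0,1]]'
python3 - <<'E'
from h import *
a=get('scene');b=get('top')
o=sensors.get_obs();print(o['ee_pos'],o['ft_force'],o['moment'])
A=cv2.resize(a['frame'][120:240,240:360],(480,480),interpolation=cv2.INTER_CUBIC)
B=cv2.resize(b['frame'][110:230,150:230],(320,480),interpolation=cv2.INTER_CUBIC)
cv2.imwrite('pics/i.png',np.hstack([A,B]))
E
```

```text
t: 11.55
ee_pos: [546.6, 67.5, 230.6]
orientation: [2.453, 1.963, 0.0]
ft_force: [-0.4, -0.2, -0.3]
width: 15.9
grasp_force: 30.0
t: 11.8
ee_pos: [546.4, 66.8, 230.7]
orientation: [-2.453, -1.963, -0.0]
ft_force: [-0.5, 0.4, -0.6]
width: 16.0
grasp_force: 30.0
[546.40681453  66.47363105 230.78704128] [ 0.55503382  0.46731487 -2.28840145] [-0.05817075 -0.04554     0.07936183]
```

View pics/i.png

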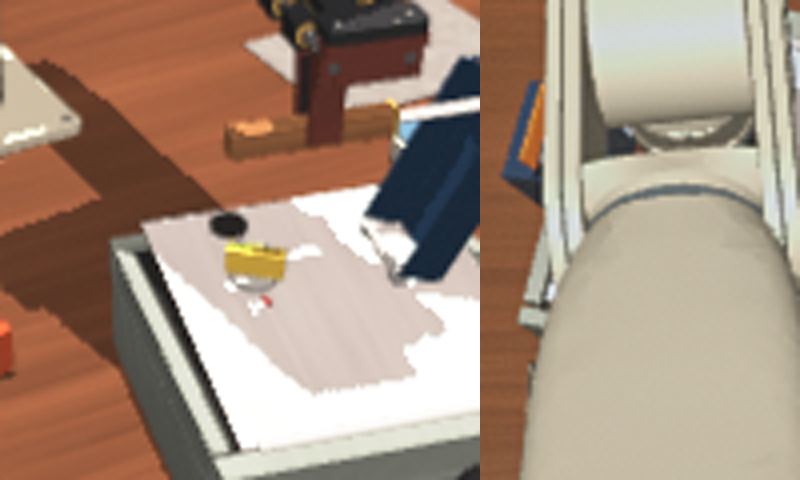

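The cover stands past upright (its hinge end leans away, crop 400,275 to 480,60). Withdrawing and going to lay the knife down.

```bash
python3 -m handwheel '[[-30,0,0,0,0,0,1],[-50,0,0,0,0,0,1],[-50,0,0,0,0,0,1],[-50,4,0,0,0,0,1],[-50,4,0,0,0,0,1],[-50,5,0,0,0,0,1],[-50,5,40,0,0,0,1],[-50,5,50,0,0,0,1],[-30,0,50,0,0,0,1],[0,0,50,0,0,0,1]]'; python3 -m handwheel '[[0,0,24,0,0,0,1],[0,0,0,0,0,0,1],[0,0,0,0,0,0,1]]'
```

```text
t: 13.15
ee_pos: [479.5, -334.0, 46.5]
orientation: [2.455, 1.957, 0.001]
ft_force: [1.0, -0.0, -1.2]
width: 15.5
grasp_force: 30.0
t: 13.52
ee_pos: [480.5, -331.7, 24.7]
orientation: [2.452, 1.962, 0.001]
ft_force: [-0.6, 0.1, -0.6]
width: 15.8
grasp_force: 30.0
```

```bash
python3 -m handwheel '[[0,0,10,0,0,0,1],[0,0,5,0,0,0,1],[0,0,0,0,0,0,1]]';python3 -m handwheel '[[0,0,2,0,0,0,1],[0,0,1,0,0,0,1],[0,0,0,0,0,0,1]]'
```

```text
t: 13.9
ee_pos: [479.7, -331.0, 8.5]
orientation: [-2.452, -1.963, 0.0]
ft_force: [0.2, 0.3, -0.3]
width: 15.5
grasp_force: 30.0
t: 14.28
ee_pos: [480.0, -331.2, 6.3]
orientation: [2.453, 1.963, 0.0]
ft_force: [-2.2, 0.9, 6.1]
width: 15.8
grasp_force: 30.0
```

```bash
python3 -m handwheel '[[0,0,0,0,0,0,0.6],[0,0,0,0,0,0,0.6],[0,0,0,0,0,0,0.6],[0,0,0,0,0,0,0.6],[0,0,-20,0,0,0,0.6],[0,0,-60,0,0,0,0.6],[0,0,-60,0,0,0,0.6],[0,0,-60,0,0,0,0.6],[0,0,-40,0,0,0,0.6],[0,0,0,0,0,0,0.6]]'
python3 - <<'E'
from h import *
import pickle
a=get('scene');b=get('top');pickle.dump((a,b),open('i4.pkl','wb'))
o=sensors.get_obs();print(o['ee_pos'],o['width'],Ro.from_rotvec(o['orientation']).as_matrix().round(3))
A=cv2.resize(a['frame'][120:270,160:360],(533,400),interpolation=cv2.INTER_CUBIC)
B=cv2.resize(b['frame'][150:225,210:260],(267,400),interpolation=cv2.INTER_CUBIC)
cv2.imwrite('pics/j.png',np.hstack([A,B]))
h=cv2.cvtColor(a['frame'],cv2.COLOR_BGR2HSV);m=cv2.inRange(h,(23,120,60),(35,255,255))[160:200,280:320]
np.set_printoptions(linewidth=200)
n,l,s,c=cv2.connectedComponentsWithStats(m);print(s[1:].tolist(),c[1:]+[280,160])
E
```

```text
t: 15.52
ee_pos: [481.5, -332.3, 250.9]
orientation: [2.446, 1.958, 0.004]
ft_force: [0.4, -0.1, 0.4]
width: 34.4
grasp_force: 0.0
[ 479.51070816 -330.94454631  246.32421234] 34.957486330609186 [[ 0.219  0.976  0.001]
 [ 0.976 -0.219 -0.   ]
 [-0.     0.001 -1.   ]]
[[17, 21, 14, 4, 31]] [[303.96774194 182.29032258]]
```

View pics/j.png

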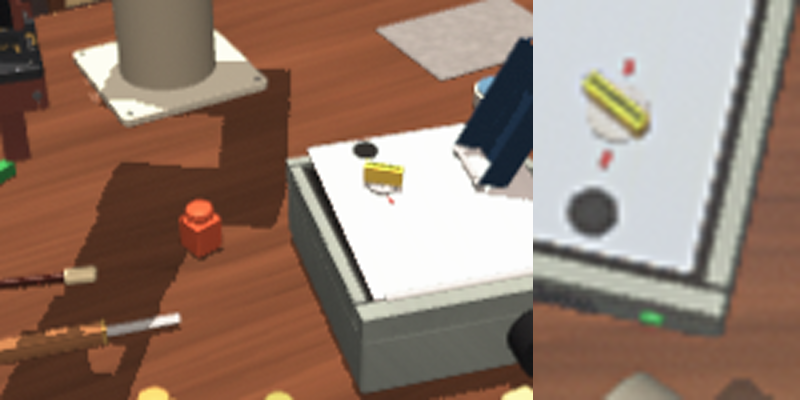

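The knife lies on the bench and the cover stays open. The wing is at top (225.6,169.3), running upper-left to lower-right; the red marks are at (228,162.6) and (223.5,180).

```bash
python3 - <<'E'
from h import *
import pickle
np.set_printoptions(precision=2,suppress=True)
a,b=pickle.load(open('i4.pkl','rb'))
h=cv2.cvtColor(b['frame'],cv2.COLOR_BGR2HSV)
def comp(lo,hi,mn):
    m=np.zeros(h.shape[:2],np.uint8);m[155:190,212:245]=cv2.inRange(h,lo,hi)[155:190,212:245]
    n,l,s,c=cv2.connectedComponentsWithStats(m);return [np.argwhere(l==i)[:,::-1] for i in range(1,n) if s[i,4]>=mn]
Y=np.vstack(comp((20,80,50),(38,255,255),3))
Rs=[r.mean(0) for r in comp((0,80,80),(12,255,255),2)+comp((165,80,80),(180,255,255),2)]
print(len(Y),Y.mean(0),Rs)
W=np.array([onz(b,*p,146) [:2] for p in Y]);w=W.mean(0);e,v=np.linalg.eigh(np.cov((W-w).T));d=v[:,1]
print('wing c',w,'ang',np.degrees(np.arctan2(d[1],d[0])),'ext',np.ptp((W-w)@d),np.ptp((W-w)@v[:,0]))
R=[onz(b,*p,121)[:2] for p in Rs];print('marks',R)
if len(R)==2:
    q=R[0]-R[1];print(np.mean(R,0),np.degrees(np.arctan2(q[1],q[0])),np.linalg.norm(q))
E
```

```text
58 [225.21 169.1 ] [array([227.5, 162. ]), array([223.33, 179.33])]
wing c [534.97  28.95] ang 48.25289893625916 ext 39.81608032678804 12.47014041714041
marks [array([562.73,  23.46]), array([510.04,  35.68])]
[536.38  29.57] -13.056515157312747 54.09111680943715
```

```bash
python3 -m handwheel '[[52,-3.4,0,0,0,0,0.55],[52,-3.4,0,0,0,0,0.55],[52,-3.4,0,0,0,0,0.55],[52,-3.4,0,0,0,0,0.55],[52,-3.4,0,0,0,0,0.55],[52,-3.3,0,0,0,0,0.55],[52.5,-3.3,0,0.09,0,0,0.55],[0,0,0,0,0,0.17,0.55],[0,0,0,0,0,0.17,0.55],[0,0,0,0,0,0.17,0.55]]';python3 -m handwheel '[[0,0,0,0,0,0,0.55],[0,0,0,0,0,0,0.55]]'
python3 - <<'E'
from h import *
np.set_printoptions(precision=3,suppress=True)
P=[];
for i in range(3): get('top');o=sensors.get_obs();P.append(o['ee_pos'])
p=np.mean(P,0);M=Ro.from_rotvec(o['orientation']).as_matrix();print(p,M,o['qpos'])
ex=np.array([.974,-.226,0]);n=ex*np.sin(.09)+[0,0,np.cos(.09)]
T=np.array([536.4,29.6,120.3])+5*n
print('tool delta to target',M.T@(T-p),'z err',M[:,2]+n)
E
```

```text
t: 16.88
ee_pos: [535.4, 29.9, 243.6]
orientation: [-2.819, -1.25, 0.118]
ft_force: [-0.4, 0.2, 0.1]
width: 39.7
grasp_force: 0.0
t: 17.12
ee_pos: [536.1, 29.6, 244.8]
orientation: [-2.815, -1.262, 0.114]
ft_force: [-0.7, -0.9, -1.0]
width: 39.2
grasp_force: 0.0
[536.407  29.571 245.213] [[ 0.665  0.742 -0.088]
 [ 0.746 -0.666  0.02 ]
 [-0.044 -0.079 -0.996]] [0.021 0.31  1.747 0.023 1.173 0.74 ]
tool delta to target [  5.529   9.834 119.402] z err [-0.001 -0.001  0.   ]
```

```bash
python3 -m handwheel '[[5.5,9.8,40,0,0,0,0.55],[0,0,40,0,0,0,0.55],[0,0,28,0,0,0,0.55],[0,0,10,0,0,0,0.55],[0,0,0,0,0,0,1],[0,0,0,0,0,0,1],[0,0,0,0,0,0,1],[0,0,0,0,0,0,1],[0,0,0,0,0,0,1]]'
```

```text
t: 18.4
ee_pos: [537.4, 30.1, 127.9]
orientation: [-2.817, -1.258, 0.11]
ft_force: [-2.1, 5.4, 5.2]
width: 10.6
grasp_force: 30.0
```

```bash
python3 -m handwheel '[[0,0,-1,0,0,0.153,1],[0,0,0,0,0,0.153,1],[0,0,0,0,0,0.153,1],[0,0,0,0,0,0.153,1],[0,0,0,0,0,0.153,1],[0,0,0,0,0,0.153,1],[0,0,0,0,0,0.153,1],[0,0,0,0,0,0,1],[0,0,0,0,0,0,1]]'
python3 -c "
from h import *
o=sensors.get_obs();M=Ro.from_rotvec(o['orientation']).as_matrix();print(M.round(3),np.degrees(np.arctan2(M[1,0],M[0,0])),o['ee_pos'],o['qpos'])"
```

```text
t: 19.52
ee_pos: [538.1, 28.2, 128.3]
orientation: [-3.11, 0.36, 0.137]
ft_force: [1.4, -5.1, -1.1]
width: 10.6
grasp_force: 30.0
[[ 0.97  -0.229 -0.086]
 [-0.228 -0.974  0.018]
 [-0.088  0.003 -0.996]] -13.226573513588855 [538.05183133  28.17331124 128.25819603] [0.01919639 0.46540682 1.82828123 0.02386279 0.93397704 1.80570699]
```

```bash
python3 -m handwheel '[[0,0,0,0,0,0,0.6],[0,0,0,0,0,0,0.6],[0,0,0,0,0,0,0.6],[0,0,-10,0,0,0,0.6],[0,0,-25,0,0,0,0.6],[0,0,-35,0,0,0,1],[-60,0,0,0,-0.09,0,1],[-62,0,0,0,0,0,1],[-62,0,0,0,0,0,1],[0,0,0,0,0,0,1]]'
python3 - <<'E'
from h import *
import pickle
np.set_printoptions(precision=2,suppress=True)
b=get('top');a=get('scene');pickle.dump((a,b),open('i5.pkl','wb'))
o=sensors.get_obs();M=Ro.from_rotvec(o['orientation']).as_matrix();print(o['ee_pos'],M,o['width'])
h=cv2.cvtColor(b['frame'],cv2.COLOR_BGR2HSV)[155:190,212:245]
Y=np.argwhere(cv2.inRange(h,(20,80,50),(38,255,255)))[:,::-1]+[212,155]
W=np.array([onz(b,*p,146)[:2] for p in Y]);w=W.mean(0);e,v=np.linalg.eigh(np.cov((W-w).T));d=v[:,1]
print(len(Y),w,np.degrees(np.arctan(d[1]/d[0])))
A=cv2.resize(a['frame'][130:240,230:370],(509,400),interpolation=cv2.INTER_CUBIC)
B=cv2.resize(b['frame'][140:215,205:255],(267,400),interpolation=cv2.INTER_CUBIC)
cv2.imwrite('pics/k.png',np.hstack([A,B]))
E
```

```text
t: 20.78
ee_pos: [363.1, 70.2, 226.4]
orientation: [-3.089, 0.356, 0.279]
ft_force: [0.4, -0.3, 0.4]
width: 0.5
grasp_force: 0.0
[367.37  70.01 226.45] [[ 0.96 -0.23 -0.17]
 [-0.22 -0.97  0.04]
 [-0.18  0.   -0.98]] 0.6593896660690133<stdin>:8: RuntimeWarning: Mean of empty slice.
  ret = ret.dtype.type(ret / rcount)
  avg = a.mean(axis, **keepdims_kw)
  ret = um.true_divide(
<stdin>:8: RuntimeWarning: Degrees of freedom <= 0 for slice
  c *= np.true_divide(1, fact)
  c *= np.true_divide(1, fact)
Traceback (most recent call last):
ValueError: not enough values to unpack (expected 2, got 0)

During handling of the above exception, another exception occurred:

Traceback (most recent call last):
numpy.linalg.LinAlgError: 0-dimensional array given. Array must be at least two-dimensional
```

```bash
python3 - <<'E'
from h import *
import pickle
a,b=pickle.load(open('i5.pkl','rb'))
cv2.imwrite('pics/k.png',cv2.resize(a['frame'][130:240,260:360],(700,600)[:1]+(600,) and (545,600),interpolation=cv2.INTER_CUBIC))
h=cv2.cvtColor(a['frame'],cv2.COLOR_BGR2HSV);m=cv2.inRange(h,(20,90,60),(38,255,255))[160:205,285:325]
Y=np.argwhere(m)[:,::-1]+[285,160];print(len(Y),Y.min(0),Y.max(0))
c=np.array([538.5,29,146])
for A in(0,.15,-.15,.9):
    t=np.radians(-13.06)+A;d=21*np.array([np.cos(t),np.sin(t),-.09*np.cos(A)]);print(A,proj(a,c+d).round(1),proj(a,c-d).round(1),proj(a,c+d-[0,0,22]).round(1))
E
```

```text
77 [300 177] [307 191]
0 [307.2 186.9] [302.4 177.6] [306.9 193.5]
0.15 [308.3 186.7] [301.4 177.8] [308.  193.2]
-0.15 [306.1 187. ] [303.5 177.5] [305.8 193.6]
0.9 [312.  184.2] [297.7 180.2] [311.6 190.7]
```

View pics/k.png

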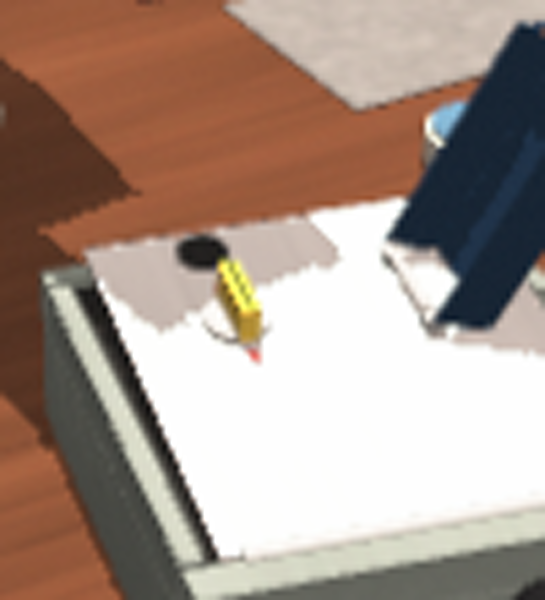

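The slot line (crop 232,262 to 250,305) points at the red mark (255,355), the cover is still open and the panel still ajar. Removing the tilt and moving over the pad.

```bash
python3 -m handwheel '[[0,0,0,0,0.18,0,1],[60,0,0,0,0,0,1],[0,0,0,0,0,0,1],[0,0,0,0,0,0,1]]'
python3 - <<'E'
from h import *
np.set_printoptions(precision=3,suppress=True)
o=sensors.get_obs();M=Ro.from_rotvec(o['orientation']).as_matrix();print(o['ee_pos'],M,M.T@(np.array([479,42.7,145])-o['ee_pos']))
E
```

```text
t: 21.38
ee_pos: [426.1, 55.9, 225.3]
orientation: [3.12, -0.364, -0.001]
ft_force: [0.3, 0.4, -0.6]
width: 0.6
grasp_force: 0.0
[426.055  55.851 225.319] [[ 0.973 -0.23  -0.001]
 [-0.23  -0.973 -0.001]
 [-0.     0.001 -1.   ]] [54.581  0.538 80.299]
```

```bash
python3 -m handwheel '[[54.6,0.5,0,0,0,0,1],[0,0,40,0,0,0,1],[0,0,40,0,0,0,1],[0,0,12,0,0,0,1],[0,0,6,0,0,0,1],[0,0,6,0,0,0,1],[0,0,6,0,0,0,1],[0,0,4,0,0,0,1],[0,0,0,0,0,0,1]]'
```

```text
t: 22.5
ee_pos: [478.0, 43.2, 111.5]
orientation: [3.12, -0.362, -0.0]
ft_force: [-3.1, 2.2, 5.9]
width: 0.6
grasp_force: 2.4
```

```bash
python3 -m handwheel '[[0,0,2,0,0,0,1],[0,0,1,0,0,0,1],[0,0,0,0,0,0,1],[0,0,0,0,0,0,1]]'; python3 -m handwheel '[[0,0,1,0,0,0,1],[0,0,0,0,0,0,1],[0,0,0,0,0,0,1]]'
```

```text
t: 23.0
ee_pos: [478.0, 43.1, 109.1]
orientation: [3.12, -0.362, 0.0]
ft_force: [-5.0, 2.2, 9.4]
width: 0.6
grasp_force: 5.1
t: 23.38
ee_pos: [478.1, 43.1, 108.7]
orientation: [3.12, -0.362, 0.0]
ft_force: [-6.9, 2.7, 18.4]
width: 0.5
grasp_force: 9.1
```

```bash
python3 - <<'E'
from h import *
a=get('scene');h=cv2.cvtColor(a['frame'],cv2.COLOR_BGR2HSV);m=cv2.inRange(h,(100,100,20),(125,255,140));m[:125]=0;m[:,:325]=0;m[:,375:]=0;m[192:]=0
Y=np.argwhere(m)[:,::-1]
for r in range(128,192,6):
    x=Y[Y[:,1]==r,0]; print(r,(x.min(),x.max()) if len(x) else None,end=' ')
print()
ex=np.array([.974,-.226,0]);ey=np.array([.226,.974,0]);H=np.array([536.4,29.6,0])+96*ey+[0,0,112]
for t in(1.57,1.7,1.8,1.9,2.0):
    u=-np.cos(t)*ey+np.array([0,0,np.sin(t)]);n=np.sin(t)*ey+np.array([0,0,np.cos(t)])
    print(t,[proj(a,H+s*36*ex+r*u+k*n).round(0).tolist() for s,r,k in((-1,0,3),(-1,146,3),(1,0,3),(1,146,3),(1,0,36),(1,146,36))])
o=sensors.get_obs();print(o['ft_force'],o['ee_pos'])
E
```

```text
128 None 134 None 140 (np.int64(352), np.int64(356)) 146 (np.int64(348), np.int64(368)) 152 (np.int64(344), np.int64(372)) 158 (np.int64(342), np.int64(369)) 164 (np.int64(338), np.int64(365)) 170 (np.int64(335), np.int64(362)) 176 (np.int64(332), np.int64(358)) 182 (np.int64(342), np.int64(355)) 188 (np.int64(342), np.int64(351)) 
1.57 [[332.0, 180.0], [336.0, 135.0], [342.0, 193.0], [347.0, 148.0], [353.0, 192.0], [358.0, 146.0]]
1.7 [[332.0, 180.0], [343.0, 135.0], [342.0, 194.0], [353.0, 147.0], [353.0, 193.0], [365.0, 147.0]]
1.8 [[332.0, 180.0], [347.0, 135.0], [342.0, 194.0], [358.0, 147.0], [352.0, 194.0], [369.0, 148.0]]
1.9 [[332.0, 180.0], [352.0, 136.0], [342.0, 194.0], [363.0, 148.0], [352.0, 195.0], [374.0, 150.0]]
2.0 [[332.0, 180.0], [356.0, 137.0], [342.0, 194.0], [368.0, 149.0], [351.0, 196.0], [377.0, 152.0]]
[-7.49680532  2.21314579 18.27658493] [478.03619886  43.10926351 108.65342499]
```

Cover is at about 1.9 rad and the panel is pressed at 18 N against its stop. Handing in.

```bash
python3 -c "
from workcell import ctrl
print(ctrl.close_job())"
```

```text
the job is handed in; nothing more can be done
None
```

I handed in the job with every step done, though no verdict came back: the knife levered the cover open (about 1.9 rad) and lies back on the bench, the fastener is lined up with the red marks, and the gripper holds the panel on its stop at about 18 N.

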